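# Set the snap-ring tweezers to the green mark and hold them in the housing bore

## Robot

A 7-joint arm with a two-finger parallel gripper is mounted at the origin on a cart in front of the work surface, level with it; the furniture and walls round the work are solid. World frame = base frame: x ahead of the robot, y to its left, z up, the work surface at z = 0. Lengths are in mm, angles in degrees, forces in N, time in s.
With the tool pointing down it reaches from about 400 to 850 mm from the base axis. Payload 10.4 kg.
Tool frame: the origin (TCP) lies at the very end of the fingers, on their centre line; the grasp point (between the pads) lies 19 mm behind it; z points along the fingers, y is the direction in which the jaws open and shut (so a half turn about z gives the same grasp; the last joint's range is limited). The gripper opens to 85 mm and grips with 20 to 120 N. Pads are 22 mm wide; open, the fingers measure 114 mm over their backs; the gripper's body (76 mm by 85 mm) begins 54 mm behind the grasp point. The pads swing forward as they close: fully open they stand 13 mm farther back than shut.
Start: joints at [-69.133, 19.034, -3.707, 83.658, 1.238, 77.344, -5.071], TCP at [235.756, 578.856, 197.638] pointing down, gripper open.
Joint ranges: [-148.97, 148.97], [-28.65, 121.19], [-84.17, 76.75], [9.2, 138.47], [-72.65, 252.65], [3.7, 117.97], [-149.18, 149.18]. Speed limits (degrees/s): [127.2, 127.2, 159.86, 159.86, 180, 180, 180].

## Interface

Orientations are given as a 3x3 rotation matrix whose columns are the frame's x, y, z axes.
In Python, from bench import get_state, optics, job gives the robot as it stands.
- The arm moves only by the tool play_rows, never from a script. Its argument "deltas" is a list of rows, each a list of 7 numbers: the shift along the tool's x, y, z in cm, then the turn, a rotation vector about the tool's x, y, z in rad, then the opening, from 0 (shut) to 1 (fully open). A call has 1 to 20 rows; each row shifts and turns the commanded pose from where the row before left it, along the tool's axes as they then stand; what a row does not reach is not made up. A row lasts 1/12 s, in which the tool goes at most 41.7 mm and 7.16 degrees, less where a joint would pass 70% of its speed; a pose out of reach is approached as far as the arm can. A call is refused whole if a number of a shift passes 4.17 or a number of a turn 0.125, either way. A call with a gripper value outside its range is refused whole. The fingers move at their own pace and stop on an object; "squeeze" is the grip in N (left out, the last holds). Time passes only in rows, so rows that do not move let the fingers close. It gives the time, the measured TCP pose, the force and the opening at its end, in the units of the state.
- get_state(): the state, without advancing time (a new reading comes with each control period).
- optics.grab_frame(name): name is "scene" or "top"; returns (picture, depth): 480x640x3 uint8, red, green, blue; 480x640 float32, mm along the optical axis (not along the pixel's ray), 0 where there is no reading.
- optics.calibration(name): a dict with "intrinsics" (3x3 intrinsics, pixels), "rvec" (rotation vector, rad) and "tvec" (3), from world to camera coordinates, as OpenCV has them. Camera axes: x right, y down, z forward; pixel columns grow to the right and rows downward; lengths in mm; the calibration is good to about 2 mm. A picture is of the moment at which its call begins. calibration takes no time and is no camera call.
- job.close_job(): hands the job in, once; it reports no verdict.
The state is a dict: "time_s": time; "qpos": joint angles; "qd": joint speeds; "effort": joint torques, N m; "eef_pos": TCP position; "tool_rot": TCP orientation; "contact_force": force on the tool from outside, world axes, zero at the start; "moment": the same for the moment, N m; "grip_width": opening from 0.0 (shut) to 1.0 (fully open).
Only numpy, scipy, OpenCV 4.12 (cv2) and the standard library are available. Lean on these libraries where they do the work, as an engineer would, in place of code of your own. Each camera call takes 0.05 s, during which the arm holds its last target. There are 200 camera calls.

## Task

Before a retaining ring is fitted, try the bent-tip sprung tweezers in the aluminium bearing housing: lift them clear off their rest by the two blue finger pads, squeezed so that the red pointer sits in the middle of the green band (tips 20 mm apart). Keeping that gap, lower both tips into the bore, well below its rim but not down on the bench, without touching the housing, and finish there still holding the tweezers level and steady at the green mark. Do not push the housing out of place or disturb the other things on the bench.

Things in the scene. Friction and masses are not known exactly. Their poses are not given: they have to be found in the camera images.
- tweezers_grip (a point): Grip point of the tweezers, midway between the two blue finger pads (each 28 mm long, 20 mm high), half-way up, 46 mm above the bench on the rest. x points to the tips, z up, y is the squeeze line. Over the pads: 45 mm wide when open, 28 mm at the green mark, where the pads are parallel. Tip gap changes 1.75 mm per mm at the pads. Spring force at the pads: 6.5 N open, 12 N at the mark.
- tip_fixed (a point): Lower end of the bent tip of the arm that is one piece with the heel (right arm, -y side). Each tip is a dark pin of 6 mm diameter, bent straight down, its end 35 mm below the grip point, 75 mm ahead of it, and 23 mm to the side of the x axis when open (10 mm at the green mark).
- tip_sprung (a point): Lower end of the bent tip of the sprung arm (left arm, +y side), which carries the red pointer.
- spring_arm (a joint): How far the sprung arm is squeezed (rad): 0 = fully open (tip gap 46 mm centre to centre), 0.148 = middle of the green band (tip gap 20 mm), 0.21 = stop. Tip gap = 46 mm - 176 mm per rad; the green band spans 0.131 to 0.165 (23 to 17 mm).
- bore_mouth (a point): Centre of the bore at the upper rim of the loose aluminium bearing housing (0.6 kg), 28 mm above the bench; z up. Round ring 68 mm outside diameter, 28 mm high, plain bore of 44 mm diameter right through down to the bench; four screw ears 12 mm high at the foot reach 43 mm from the axis. The open tweezers do not fit into the bore.
- tool_rest: Fixed rest of the tweezers; origin on the bench under the grip point, x towards the tips. Black block (34 mm) under the heel and a 64 mm wide black bar 42 to 54 mm ahead of the grip point, both with lips up to 49 mm high; between them only a base plate 6 mm thick and 36 mm wide, so beside the pads it is open.
- housing: The same bearing housing; origin at the centre of its underside.
- tweezers: Loose steel snap-ring tweezers, 197 mm long, about 0.1 kg, lying level on their rest; balanced near the grip point; origin 5 mm below the grip point, same axes. Heel and pivot 100 mm behind the grip point, tips 75 mm ahead, arms 10 mm high. In a parallel grip both arms close evenly about the x axis; let go, they spring open. On top, 35 mm ahead of the grip point, a white scale strip with a green band.
- stator_3: Bystander: stator, 58x58x31 mm, grey with a green-blue crown.
- casting_4: Bystander: small pale casting, 51x55x42 mm.
- stamp: Bystander: wooden stamp, 32x32x63 mm.
- tape_roll: Bystander: yellow roll of tape, 90x90x24 mm.
- ring_gauge: Bystander: grey ring gauge, 48x48x14 mm.
- plug_gauge: Bystander: plug gauge lying down, 19x110x16 mm.
- clamp_fixture: Fixed clamp fixture between the work places, white base 110x170x14 mm; origin at the centre of its underside. Its red lever stands up to 170 mm above the bench, about 40 to 75 mm to the right (-y) of the origin: carry things round it or above it.

How it is judged (in metres and radians):
On the way:
1. the tweezers are held clear above the rest and bench and squeezed to the green band (distance between tip_fixed and tip_sprung between 0.017 and 0.023 m and height (world z) of each of tip_fixed, tip_sprung above 0.03 m and contact force between tweezers and tool_rest below 0.1 N and contact force between tweezers and the fingers above 2 N), for 0.3 s.
At the end, for the whole second after the job is handed in: The fingers hold the tweezers (at rest, within 0.2 rad of level), tip gap 17 to 23 mm; both tips are inside the bore, at least 5 mm below its rim and 3 mm above the bench; the tweezers touch neither the housing nor the rest (distance between tip_fixed and tip_sprung between 0.017 and 0.023 m and horizontal distance between each of tip_fixed, tip_sprung and bore_mouth below 0.019 m and z of each of tip_fixed, tip_sprung in the frame of bore_mouth below -0.005 m and height (world z) of each of tip_fixed, tip_sprung above 0.003 m and contact force between tweezers and housing below 0.2 N and contact force between tweezers and tool_rest below 0.2 N and contact force between tweezers and the fingers above 2 N and angle between tweezers's own z axis and vertical below 0.2 rad and linear speed of tweezers below 0.02 m/s and velocity of joint spring_arm between -0.05 and 0.05 rad/s and angle between housing's own z axis and vertical below 0.05 rad); the arm keeps its last pose, push and grip.
It fails at once if the housing is pushed more than 10 mm (distance of housing from where it was at the start of the episode above 0.01 m).
It fails at once if a bystander is moved more than 20 mm (distance of any of stator_3, casting_4, stamp, tape_roll, ring_gauge, plug_gauge from where it was at the start of the episode above 0.02 m).
It also fails if it takes over 40 s, if anything falls off the work surface, if the arm or the gripper's body presses on something with over 40 N, if the wrist force passes 120 N, or if a joint passes its speed limit or range.

## Working session

There is one attempt and no reset: what is moved stays moved. The work goes in short steps, Python scripts to look and compute and a tool call to move; the robot and the scene stay as the last step left them, time stands still between calls to the robot, and variables do not carry over. Pictures are saved under pics/ and viewed, about 8 in all and at most 12, crops included, and the job is handed in when it is done.

Besides the shell and the picture viewer there is one more tool, called after "Request:" by a JSON object that holds its "method" and its "body", one argument or row to a line. play_rows: Moves the arm, as the interface text tells. Its arguments: {"type":"object","properties":{"deltas":{"type":"array"},"squeeze":{"type":"number"}},"required":["deltas"]}

```bash
mkdir -p pics
cat > h.py <<'E'
import numpy as np, cv2
from bench import get_state, optics, job
def cam(n):
    c=optics.calibration(n); return np.array(c["intrinsics"],float),cv2.Rodrigues(np.array(c["rvec"],float))[0],np.array(c["tvec"],float).ravel()
def cloud(n,d):
    K,R,t=cam(n); v,u=np.mgrid[0:480,0:640]
    P=np.stack([(u-K[0,2])/K[0,0]*d,(v-K[1,2])/K[1,1]*d,d],-1)
    W=(P-t)@R; W[d<=0]=np.nan; return W
def atz(n,u,v,z):
    K,R,t=cam(n); r=R.T@np.array([(u-K[0,2])/K[0,0],(v-K[1,2])/K[1,1],1]); c=-R.T@t
    return c+r*(z-c[2])/r[2]
def proj(n,p):
    K,R,t=cam(n); q=K@(R@np.array(p,float)+t); return q[:2]/q[2]
E
python3 - <<'E'
from h import *
for n in("scene","top"):
    p,d=optics.grab_frame(n); cv2.imwrite(f"pics/{n}0.png",p[...,::-1]); np.save(n+"0.npy",d); K,R,t=cam(n); print(n,K[0,0],-R.T@t,R[2])
s=get_state();print(s)
E
```

```text
scene 606.5285813282097 [ -89.93623664 -840.5096122   684.11402803] [ 0.50855168  0.69828798 -0.50375499]
top 517.4683267492659 [ 382.25459478   22.71050609 1071.89822492] [ 0.14330345 -0.00652815 -0.98965727]
{'time_s': 0.1, 'qpos': array([-69.13311197,  19.0663442 ,  -3.70670827,  83.70096704,
         1.238299  ,  77.34433153,  -5.07238416]), 'qd': array([ 0.09276888, -0.1099694 , -0.0157059 , -0.1712007 ,  0.05338317,
       -0.02316213,  0.10469635]), 'effort': array([ 1.18873024e-03, -6.26742196e+01,  4.92470933e-02, -3.92433000e+01,
        1.64347817e-02,  7.05526138e-03, -8.08027671e-07]), 'eef_pos': array([235.63291216, 578.46803162, 196.91930357]), 'tool_rot': array([[-9.26117474e-01,  3.77235019e-01, -4.05018120e-04],
       [ 3.77235230e-01,  9.26116718e-01, -1.18545481e-03],
       [-7.21010157e-05, -1.25065752e-03, -9.99999215e-01]]), 'contact_force': array([ 0.05331359, -0.2473544 , -0.16483752]), 'moment': array([-0.02315469,  0.02816808,  0.0011356 ]), 'grip_width': 1.0018144353167495}
```

View pics/top0.png

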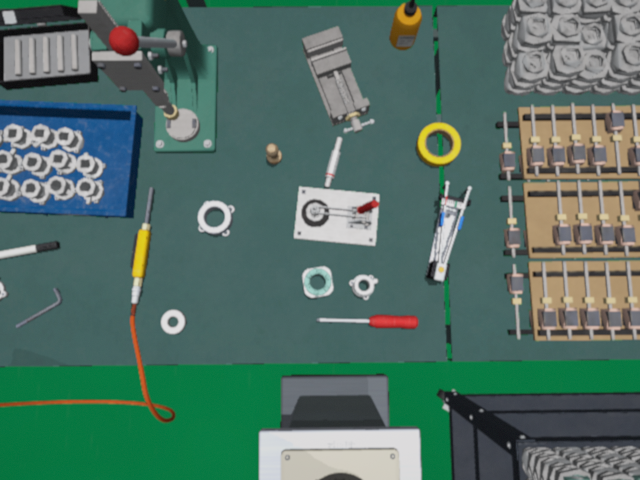

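View pics/scene0.png

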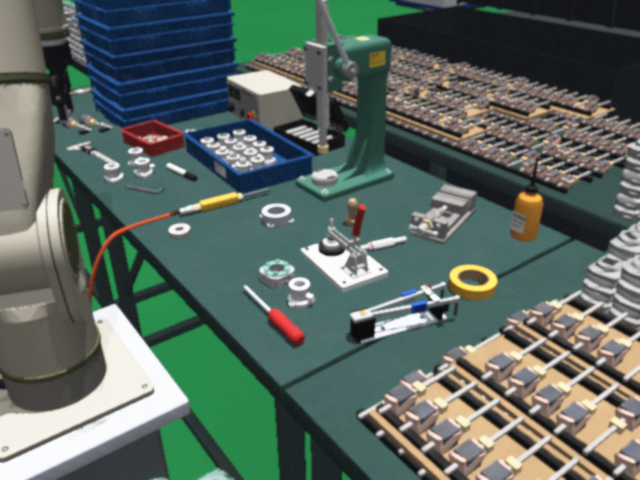

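The top view shows the tweezers at about (450,230), heel down at (437,270) and tips up at (447,185) and (469,190). The housing is at (214,217) and the clamp fixture lies between them at (337,217), with its lever at (368,206). The scene view agrees. Next I enlarge the tweezers and the housing.

Run:
```python
from h import *
p=cv2.imread("pics/top0.png")
a=cv2.resize(p[175:290,415:490],None,fx=5,fy=5,interpolation=cv2.INTER_CUBIC)
b=cv2.resize(p[190:245,185:245],None,fx=6,fy=6,interpolation=cv2.INTER_CUBIC)
c=np.zeros((575,740,3),np.uint8); c[:575,:375]=a; c[:330,378:738]=b
cv2.imwrite("pics/crop0.png",c)
hsv=cv2.cvtColor(p,cv2.COLOR_BGR2HSV)
m=cv2.inRange(hsv,(100,150,90),(130,255,255)); m[:175]=0;m[290:]=0;m[:,:415]=0;m[:,490:]=0
n,l,st,ce=cv2.connectedComponentsWithStats(m)
for i in range(1,n): print("blue",st[i],ce[i],atz("top",*ce[i],56))
# housing rim: depth cloud with z 22..34
W=cloud("top",np.load("top0.npy")); Z=W[...,2]
s=W[190:245,185:245].reshape(-1,3); r=s[(s[:,2]>22)&(s[:,2]<34)]
print("rim",len(r),np.median(r[:,2]),r.min(0),r.max(0))
(c1,c2),rad=cv2.minEnclosingCircle(r[:,:2].astype(np.float32)); print(c1,c2,rad)
# scene cam too
W=cloud("scene",np.load("scene0.npy"))
s=W.reshape(-1,3); k=(abs(s[:,0]-c1)<45)&(abs(s[:,1]-c2)<45)&(s[:,2]>24)&(s[:,2]<34); r=s[k]
print("scene rim",len(r),np.median(r[:,2]),cv2.minEnclosingCircle(r[:,:2].astype(np.float32)))
# heights of tweezers
s=cloud("top",np.load("top0.npy"))[175:290,415:490]
print(np.round(s[::8,::6,2]))
```

```text
blue [440 213   4  13  33] [441.15151515 218.93939394] [ 561.17808733 -206.81040306   56.        ]
blue [459 217   5  13  33] [460.90909091 222.51515152] [ 553.51801048 -245.93388925   56.        ]
rim 513 27.58534615212528 [544.10021435 218.76396212  22.00517196] [609.70234176 286.13818223  33.9119822 ]
576.6897583007812 253.14935302734375 34.420318603515625
scene rim 207 26.668296436166532 ((578.8846435546875, 250.15501403808594), 37.34598922729492)
[[  -1.    1.    2.    3. -803.   -0.    4.   -1.   -2.   -0.   -2.   -0.
    -0.]
 [   0.   -2.   -3.   -2.   -3.   51.   -0.    1.   -0.    2.    0.    0.
     1.]
 [  -1.   -2.   -1.    1.   -3.   47.    0.   -3.   12.   51.    2.   -2.
     4.]
 [  -2.    2.   -4.   -2.   31.   52.   41.   35.   43.   43.   -2.   -2.
    -1.]
 [  -2.    1.   -2.   -1.   -1.   51.    3.   55.   56.   -2.   -0.   -2.
    -2.]
 [  -0.   -1.    3.   -2.   34.    2.    7.    2.   -3.    2.   -3.   -2.
    -2.]
 [  -1.   -1.   -2.    1.   45.    2.    6.   52.    3.   -0.   -1.   -2.
    -3.]
 [   3.   -1.    0.    1.    4.    3.    5.    0.    2.    5.   -3.   -2.
     0.]
 [   2.   -3.   -1.    2.    7.    6.   50.   -1.   -1.    1.   -2.    2.
    -1.]
 [  -2.    1.    1.    4.   nan    4.   -3.   -1.   -1.   -3.   -3.    3.
    -1.]
 [  -2.   -2.   -2.    6.   52.   42.   -0.    2.   -5.   -1.    1.   -2.
     2.]
 [  -1.   -0.    1.   47.   52.   48.    4.   -4.   -1.   -4.   -4.   -5.
     2.]
 [  -2.    1.    5.   41.   52.   40.   -1.   -0.    0.   -0.   -1.    1.
    -1.]
 [   1.   -1.   -1.   -3.   51.   47.   -2.   -1.    1.   -0.    2.   -2.
    -2.]
 [  -5.    2.   -2.    1.   -1. -792.    1.   -1.   -1.   -2.   -1.   -2.
    -4.]]
```

View pics/crop0.png

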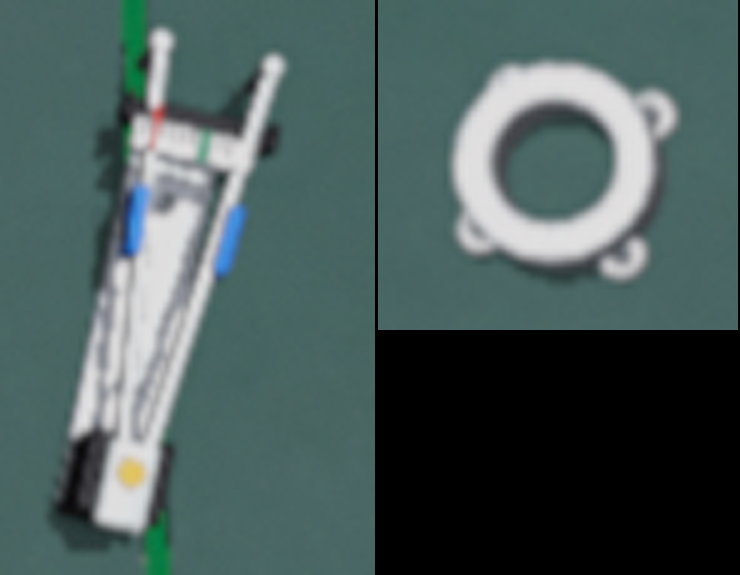

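The crop shows the pads centred at crop (136,221) and (230,241), the pivot at (131,473) and the tip tops at (162,38) and (275,65). The ring outline is centred near (554,163), which is about full-picture (214,217).

Run:
```python
from h import *
f=lambda x,y:((x+.5)/5-.5+415,(y+.5)/5-.5+175)
P={k:atz("top",*f(x,y),z) for k,x,y,z in[("padL",136,221,56),("padR",230,241,56),("pivot",131,473,52),("tipL",162,38,51),("tipR",275,65,51)]}
for k,v in P.items(): print(k,v.round(1))
g=(P["padL"]+P["padR"])/2; t=(P["tipL"]+P["tipR"])/2
print("grip",g,"dist",np.linalg.norm((t-g)[:2]),np.linalg.norm((P["pivot"]-g)[:2]),"padsep",np.linalg.norm(P["padL"]-P["padR"]),"tipsep",np.linalg.norm(P["tipL"]-P["tipR"]))
d=t-P["pivot"]; print("yaw",np.degrees(np.arctan2(d[1],d[0])))
n=P["padL"]-P["padR"];print("yaw pads",np.degrees(np.arctan2(-n[0],n[1])))
n=P["tipL"]-P["tipR"];print("yaw tips",np.degrees(np.arctan2(-n[0],n[1])))
q=lambda x,y:((x-378+.5)/6-.5+185,(y+.5)/6-.5+190)
print("bore",atz("top",*q(554.5,163.5),28))
# refine: ellipse of bright ring
p=cv2.imread("pics/top0.png"); 
# inner hole from depth: floor pixels within ring
W=cloud("top",np.load("top0.npy"))[190:245,185:245]
m=(W[...,2]>22)&(W[...,2]<34); r=W[m]
from scipy.optimize import least_squares
c=np.array([576.7,253.1])
f=lambda c:np.sum([np.exp(-0) for _ in [0]])
def cost(c):
    rr=np.hypot(r[:,0]-c[0],r[:,1]-c[1]); return np.maximum(rr-34,0)+np.maximum(22-rr,0)
o=least_squares(cost,c,loss="soft_l1");print("fit",o.x,o.cost,r.mean(0))
# scene-view: check by reprojection
for nm,pt in [("padL",P["padL"]),("padR",P["padR"]),("pivot",P["pivot"]),("bore",[o.x[0],o.x[1],28])]: print(nm,proj("scene",pt))
s=cv2.imread("pics/scene0.png")
a=cv2.resize(s[275:345,340:470],None,fx=6,fy=6,interpolation=cv2.INTER_CUBIC)[:,:780]
cv2.imwrite("pics/crop1.png",a)
# lever height & obstacle heights
W=cloud("top",np.load("top0.npy")); print("max z on fixture", np.nanmax(W[180:250,290:385,2]), np.nanmax(W[125:170,265:285,2]))
```

```text
padL [ 561.4 -208.1   56. ]
padR [ 552.9 -245.3   56. ]
pivot [ 461.1 -202.7   52. ]
tipL [ 637.5 -223.    51. ]
tipR [ 625.8 -268.3   51. ]
grip [ 557.19770289 -226.70351922   56.        ] dist 76.81803418882565 99.00665271981033 padsep 38.130387268423185 tipsep 46.77040154597711
yaw -14.134540211620621
yaw pads -12.876568780799298
yaw tips -14.464600337877581
bore [575.50267941 252.15199025  28.        ]
fit [576.92585848 252.4799754 ] 2.135210667984312 [576.63234373 252.2595173   27.5264503 ]
padL [405.33347853 291.16440929]
padR [416.54005441 302.59347018]
pivot [360.37643951 311.99013336]
bore [274.16682371 209.51703137]
max z on fixture 170.84960384088566 65.68139526459017
```

Measured: grip at about (557,-227) with yaw -14.1°, bore at about (576.3,252.3). The given lengths check out (99 to pivot, 77 to tips, gap 46.8). First move: raise, align the jaws and travel above everything.

Request:
{"method": "play_rows", "body": {
  "deltas": [
    [0,0,-3,0,0,-0.07,1],
    [0,0,-3,0,0,-0.07,1],
    [-2.3,-2.4,0,0,0,0,1],
    [-2.3,-2.4,0,0,0,0,1],
    [-2.3,-2.4,0,0,0,0,1],
    [-2.3,-2.4,0,0,0,0,1],
    [-2.3,-2.4,0,0,0,0,1],
    [-2.3,-2.4,0,0,0,0,1],
    [-2.3,-2.4,0,0,0,0,1],
    [-2.3,-2.4,0,0,0,0,1],
    [-2.3,-2.4,0,0,0,0,1],
    [-2.3,-2.4,0,0,0,0,1],
    [-2.3,-2.4,0,0,0,0,1],
    [0,0,0,0,0,0,1],
    [0,0,0,0,0,0,1]
  ],
  "squeeze": 40
}}

```text
time_s: 1.35
eef_pos: [417.4, 259.3, 257.5]
tool_rot: [[-0.969, 0.248, -0.0], [0.248, 0.969, -0.0], [0.0, -0.0, -1.0]]
contact_force: [-1.3, 0.5, 0.2]
grip_width: 1.001
```

```bash
cat >> h.py <<'E'
def plan(tgt,yaw=None,show=True):
    s=get_state(); R=np.array(s["tool_rot"]); p=np.array(s["eef_pos"]); d=R.T@(np.array(tgt,float)-p)
    print("t",round(s["time_s"],2),"tcp",p.round(1),"tool cm",(d/10).round(3),"w",round(s["grip_width"],3),"F",np.round(s["contact_force"],1),"q7",round(s["qpos"][6],1))
    if yaw is not None:
        a=np.radians(yaw); y=np.array([-np.sin(a),np.cos(a),0]); z=np.array([0,0,-1.]); T=np.stack([np.cross(y,z),y,z],1)
        print("rotvec",cv2.Rodrigues(R.T@T)[0].ravel().round(4))
E
python3 -c "
from h import *
plan([557.2,-227,257],-14.1)"
```

```text
t 1.35 tcp [417.4 259.3 257.5] tool cm [-25.606 -43.642   0.052] w 1.001 F [-1.3  0.5  0.2] q7 38.5
rotvec [-0.     -0.0001 -0.0046]
```

Request:
{"method": "play_rows", "body": {
  "deltas": [
    [-1.6,-2.73,0,0,0,-0.0046,1],
    [-1.6,-2.73,0,0,0,0,1],
    [-1.6,-2.73,0,0,0,0,1],
    [-1.6,-2.73,0,0,0,0,1],
    [-1.6,-2.73,0,0,0,0,1],
    [-1.6,-2.73,0,0,0,0,1],
    [-1.6,-2.73,0,0,0,0,1],
    [-1.6,-2.73,0,0,0,0,1],
    [-1.6,-2.73,0,0,0,0,1],
    [-1.6,-2.73,0,0,0,0,1],
    [-1.6,-2.73,0,0,0,0,1],
    [-1.6,-2.73,0,0,0,0,1],
    [-1.6,-2.73,0,0,0,0,1],
    [-1.6,-2.73,0,0,0,0,1],
    [-1.6,-2.73,0,0,0,0,1],
    [-1.6,-2.73,0,0,0,0,1],
    [0,0,2.5,0,0,0,1],
    [0,0,2.5,0,0,0,1],
    [0,0,2.5,0,0,0,1],
    [0,0,0,0,0,0,1]
  ]
}}

```text
time_s: 3.02
eef_pos: [558.4, -221.9, 177.3]
tool_rot: [[-0.971, 0.238, -0.008], [0.238, 0.971, 0.002], [0.008, 0.0, -1.0]]
contact_force: [-0.5, 1.0, -0.9]
grip_width: 0.997
```

Run:
```python
from h import *
plan([557.2,-227,27],-14.1)
p,_=optics.grab_frame("top"); q,_=optics.grab_frame("scene")
a=cv2.resize(p[165:295,395:510,::-1],None,fx=3.4,fy=3.4,interpolation=cv2.INTER_CUBIC)
b=cv2.resize(q[220:360,330:480,::-1],None,fx=2.6,fy=2.6,interpolation=cv2.INTER_CUBIC)
c=np.zeros((450,790,3),np.uint8); c[:a.shape[0],:a.shape[1]]=a; c[:b.shape[0],400:400+b.shape[1]]=b
cv2.imwrite("pics/pre.png",c)
```

```text
t 3.02 tcp [ 558.4 -221.9  177.3] tool cm [-0.12  -0.534 15.028] w 0.997 F [-0.5  1.  -0.9] q7 102.9
rotvec [ 0.0004 -0.0078  0.0057]
```

View pics/pre.png

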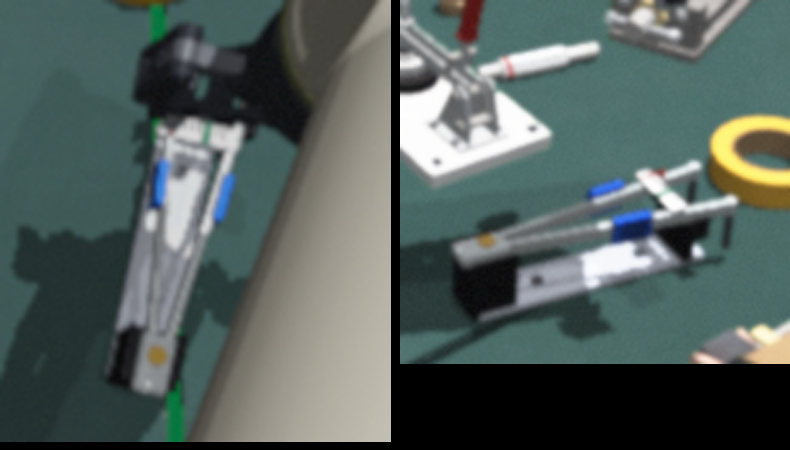

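The tweezers sit open and undisturbed on the rest, with the pads free at both sides. The gripper stands above them (parallax in the top view). I descend in two stages.

Request:
{"method": "play_rows", "body": {
  "deltas": [
    [-0.1,-0.25,2.5,0,0,0,1],
    [0,0,2.5,0,0,0,1],
    [0,0,2,0,0,0,1],
    [0,0,1,0,0,0,1],
    [0,0,0,0,0,0,1],
    [0,0,0,0,0,0,1],
    [0,0,0,0,0,0,1]
  ]
}}

```text
time_s: 3.7
eef_pos: [561.8, -227.4, 104.6]
tool_rot: [[-0.971, 0.24, 0.003], [0.24, 0.971, -0.001], [-0.003, 0.0, -1.0]]
contact_force: [0.0, -0.6, 0.2]
grip_width: 1.0
```

```bash
python3 -c "
from h import *
plan([557.2,-227,25],-14.1)"
```

```text
t 3.7 tcp [ 561.8 -227.4  104.6] tool cm [ 0.478 -0.072  7.958] w 1.0 F [ 0.  -0.6  0.2] q7 105.1
rotvec [0.0001 0.0027 0.0041]
```

Request:
{"method": "play_rows", "body": {
  "deltas": [
    [0.23,-0.03,1.5,0,0.0027,0.004,1],
    [0.22,-0.03,1.5,0,0,0,1],
    [0,0,1.5,0,0,0,1],
    [0,0,1.5,0,0,0,1],
    [0,0,1.2,0,0,0,1],
    [0,0,0.7,0,0,0,1],
    [0,0,0,0,0,0,1],
    [0,0,0,0,0,0,1],
    [0,0,0,0,0,0,0.7],
    [0,0,0,0,0,0,0.6],
    [0,0,0,0,0,0,0.6],
    [0,0,0,0,0,0,0.6]
  ]
}}

```text
time_s: 4.7
eef_pos: [556.2, -226.6, 24.1]
tool_rot: [[-0.97, 0.244, -0.002], [0.244, 0.97, 0.001], [0.002, 0.0, -1.0]]
contact_force: [0.4, 0.1, 0.4]
grip_width: 0.597
```

```bash
python3 -c "
from h import *
plan([557.2,-227,25],-14.1)"
```

```text
t 4.7 tcp [ 556.2 -226.6   24.1] tool cm [-0.106 -0.014 -0.095] w 0.597 F [0.4 0.1 0.4] q7 107.4
rotvec [ 0.0002 -0.002  -0.0001]
```

Aligned. Now I close gently to the opening for 28 mm, 0.33.

Request:
{"method": "play_rows", "body": {
  "deltas": [
    [0,0,0,0,0,0,0.52],
    [0,0,0,0,0,0,0.47],
    [0,0,0,0,0,0,0.42],
    [0,0,0,0,0,0,0.37],
    [0,0,0,0,0,0,0.33],
    [0,0,0,0,0,0,0.33],
    [0,0,0,0,0,0,0.33],
    [0,0,0,0,0,0,0.33],
    [0,0,0,0,0,0,0.33]
  ]
}}

```text
time_s: 5.45
eef_pos: [555.9, -226.5, 23.6]
tool_rot: [[-0.97, 0.244, -0.003], [0.244, 0.97, 0.001], [0.003, 0.0, -1.0]]
contact_force: [0.4, 0.3, -0.5]
grip_width: 0.334
```

Run:
```python
from h import *
plan([557.2,-227,25],-14.1)
p,_=optics.grab_frame("top"); q,_=optics.grab_frame("scene")
a=cv2.resize(p[165:295,405:500,::-1],None,fx=4,fy=4,interpolation=cv2.INTER_CUBIC)
b=cv2.resize(q[270:340,400:475,::-1],None,fx=5,fy=5,interpolation=cv2.INTER_CUBIC)
c=np.zeros((530,780,3),np.uint8); c[:a.shape[0],:a.shape[1]]=a; c[:b.shape[0],400:400+b.shape[1]]=b
cv2.imwrite("pics/grip.png",c)
```

```text
t 5.45 tcp [ 555.9 -226.5   23.6] tool cm [-0.135 -0.012 -0.142] w 0.334 F [ 0.4  0.3 -0.5] q7 107.4
rotvec [ 0.0001 -0.0027 -0.0001]
```

View pics/grip.png

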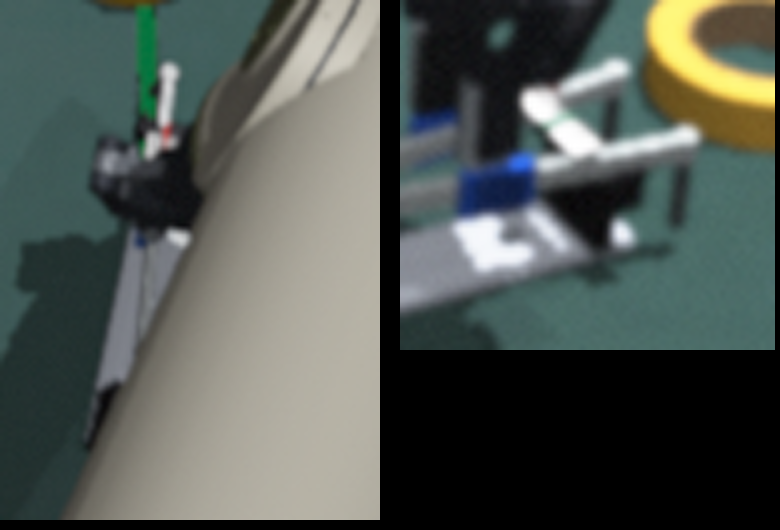

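Run:
```python
from h import *
g=lambda x,y:(400+(x-400+.5)/5-.5,270+(y+.5)/5-.5)
a=atz("scene",*g(617,68),51);b=atz("scene",*g(687,133),51);print(a,b,np.linalg.norm(a-b))
t=np.radians(-14.1);X=np.array([np.cos(t),np.sin(t),0]);Y=np.array([-X[1],X[0],0]);G=np.array([557.2,-227,46])
for n,o in [("padR front top",14*X-14*Y+[0,0,10]),("padR back top",-14*X-14*Y+[0,0,10]),("padR front bot",14*X-14*Y+[0,0,-10]),("fingR front bottom",11*X-14*Y+[0,0,-15])]: print(n,proj("scene",G+o))
q,_=optics.grab_frame("scene")
cv2.imwrite("pics/grip2.png",cv2.resize(q[205:345,340:480,::-1],None,fx=4,fy=4,interpolation=cv2.INTER_CUBIC))
```

```text
[ 639.35632028 -226.50363618   51.        ] [ 628.91261025 -270.33150759   51.        ] 45.05500406909159
padR front top [421.93743592 299.30642086]
padR back top [407.97657509 303.02379768]
padR front bot [421.10086161 308.48847127]
fingR front bottom [419.42607425 311.15815889]
```

View pics/grip2.png

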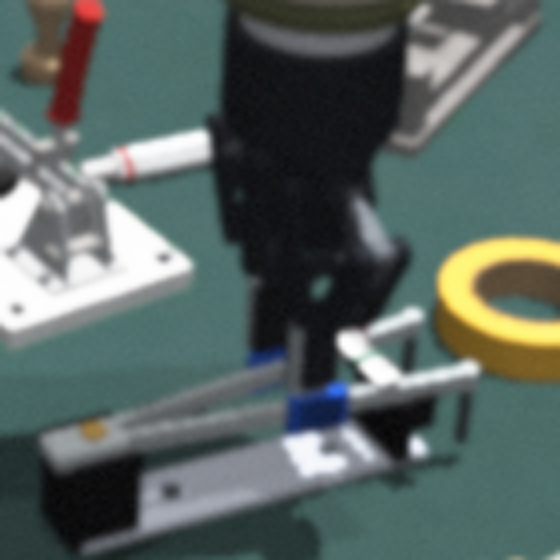

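The picture shows the tweezers still open at the tips, and the right finger (crop 320,360) appears behind the near pad. I check the finger positions with depth before doing anything.

Run:
```python
from h import *
t=np.radians(-14.1);X=np.array([np.cos(t),np.sin(t)]);Y=np.array([-X[1],X[0]]);G=np.array([557.2,-227])
q,d=optics.grab_frame("scene");W=cloud("scene",d)
def show(u,v):
    w=W[v,u]; l=w[:2]-G; return (round(l@X),round(l@Y),round(w[2]))
for cy in range(285,440,10):
    v=205+cy//4
    print(cy," ".join(f"{cx}:{show(340+cx//4,v)}" if W[v,340+cx//4,2]==W[v,340+cx//4,2] else f"{cx}:-" for cx in range(250,360,12)))
```

```text
285 250:(-10, 19, 91) 262:(-7, 14, 94) 274:(-1, 13, 93) 286:(5, 13, 91) 298:(-14, -26, 120) 310:(-10, -29, 120) 322:(96, 124, -1) 334:(-11, -49, 133) 346:(-10, -56, 137) 358:(-10, -64, 142)
295 250:(-11, 17, 88) 262:(-9, 10, 92) 274:(-3, 10, 91) 286:(4, 12, 88) 298:(-12, -23, 113) 310:(-10, -29, 117) 322:(92, 117, 0) 334:(-12, -50, 130) 346:(-12, -59, 135) 358:(-6, -59, 134)
305 250:(-11, 15, 83) 262:(-5, 16, 81) 274:(-1, 13, 82) 286:(7, 15, 79) 298:(-11, -22, 107) 310:(-9, -28, 110) 322:(-11, -41, 118) 334:(-13, -53, 126) 346:(-11, -58, 129) 358:(-3, -55, 125)
315 250:(-11, 16, 79) 262:(-6, 13, 79) 274:(0, 13, 78) 286:(6, 14, 76) 298:(-12, -25, 104) 310:(-8, -27, 105) 322:(-14, -46, 118) 334:(-13, -53, 122) 346:(-6, -52, 120) 358:(5, -44, 112)
325 250:(-9, 18, 71) 262:(-5, 14, 72) 274:(1, 15, 70) 286:(7, 14, 69) 298:(-12, -25, 98) 310:(-8, -28, 99) 322:(-12, -44, 110) 334:(-11, -51, 114) 346:(-2, -46, 109) 358:(4, -46, 107)
335 250:(-9, 17, 67) 262:(-7, 11, 70) 274:(1, 13, 66) 286:(7, 13, 65) 298:(-11, -25, 94) 310:(-8, -28, 95) 322:(-11, -42, 105) 334:(-10, -49, 109) 346:(-2, -46, 
[... 1088 characters left out ...]
 250:(12, 47, 1) 262:(17, 45, 0) 274:(-13, -14, 49) 286:(-10, -18, 51) 298:(-7, -23, 53) 310:(-1, -23, 52) 322:(5, -24, 51) 334:(11, -24, 49) 346:(17, -24, 48) 358:(25, -22, 44)
415 250:(-25, -14, 49) 262:(-21, -16, 49) 274:(-15, -17, 48) 286:(-10, -19, 47) 298:(-7, -23, 49) 310:(1, -20, 45) 322:(4, -25, 48) 334:(11, -24, 45) 346:(17, -25, 44) 358:(47, 9, 12)
425 250:(-25, -15, 43) 262:(-21, -17, 43) 274:(-16, -19, 42) 286:(-9, -18, 40) 298:(-5, -22, 41) 310:(-1, -24, 41) 322:(7, -22, 38) 334:(11, -24, 38) 346:(43, 13, 4) 358:(46, 7, 7)
435 250:- 262:(8, 28, -1) 274:(13, 27, -2) 286:(-9, -19, 36) 298:(-7, -24, 39) 310:(-1, -24, 38) 322:(29, 11, 4) 334:(35, 9, 4) 346:(37, 4, 7) 358:(42, 1, 7)
```

Run:
```python
from h import *
print("pre tcp in scene",proj("scene",[558.4,-221.9,177.3]),"top",proj("top",[558.4,-221.9,177.3]))
print("now tcp",proj("scene",[555.9,-226.5,23.6]))
s=get_state();print(s["eef_pos"],s["grip_width"],s["moment"],s["contact_force"])
p,d=optics.grab_frame("scene");cv2.imwrite("pics/full.png",p[100:360,300:560,::-1].repeat(2,0).repeat(2,1))
W=cloud("scene",d)
# lowest z in column for right finger: hi-res list along u=419..424
t=np.radians(-14.1);X=np.array([np.cos(t),np.sin(t)]);Y=np.array([-X[1],X[0]]);G=np.array([557.2,-227])
for u in (418,420,422):
    print(u,[(v,round((W[v,u,:2]-G)@X),round((W[v,u,:2]-G)@Y),round(W[v,u,2]),tuple(p[v,u])) for v in range(288,314,2)])
```

```text
pre tcp in scene [414.08277589 236.07410487] top [464.77395255 208.29922939]
now tcp [409.07975939 311.74160283]
[ 555.90720853 -226.55884588   23.56290395] 0.32903490787079515 [ 0.07814618 -0.01467314 -0.00328623] [0.16562182 0.08762581 0.06583671]
418 [(288, -12, -38, 103, (np.uint8(22), np.uint8(22), np.uint8(26))), (290, -5, -29, 91, (np.uint8(22), np.uint8(21), np.uint8(24))), (292, -5, -28, 86, (np.uint8(19), np.uint8(19), np.uint8(22))), (294, -6, -30, 83, (np.uint8(20), np.uint8(20), np.uint8(24))), (296, -3, -27, 77, (np.uint8(18), np.uint8(21), np.uint8(23))), (298, -3, -28, 73, (np.uint8(22), np.uint8(22), np.uint8(24))), (300, -6, -32, 72, (np.uint8(22), np.uint8(23), np.uint8(27))), (302, -3, -28, 64, (np.uint8(47), np.uint8(55), np.uint8(79))), (304, 2, -20, 53, (np.uint8(37), np.uint8(55), np.uint8(109))), (306, 2, -22, 50, (np.uint8(18), np.uint8(35), np.uint8(74))), (308, 4, -20, 44, (np.uint8(20), np.uint8(33), np.uint8(70))), (310, 1, -24, 43, (np.uint8(21), np.uint8(35), np.uint8(72))), (312, 2, -24, 39, (np.uint8(95), np.uint8(103), np.uint8(128)))]
420 [(288, -1
[... 954 characters left out ...]
, (292, 2, -30, 85, (np.uint8(25), np.uint8(25), np.uint8(29))), (294, 2, -31, 82, (np.uint8(24), np.uint8(23), np.uint8(27))), (296, 2, -31, 78, (np.uint8(21), np.uint8(22), np.uint8(25))), (298, 4, -29, 72, (np.uint8(25), np.uint8(28), np.uint8(30))), (300, 5, -28, 66, (np.uint8(37), np.uint8(51), np.uint8(88))), (302, 10, -21, 56, (np.uint8(56), np.uint8(99), np.uint8(200))), (304, 8, -24, 54, (np.uint8(31), np.uint8(62), np.uint8(140))), (306, 8, -25, 50, (np.uint8(19), np.uint8(34), np.uint8(70))), (308, 9, -24, 45, (np.uint8(17), np.uint8(30), np.uint8(65))), (310, 10, -23, 40, (np.uint8(25), np.uint8(37), np.uint8(70))), (312, 11, -23, 35, (np.uint8(90), np.uint8(96), np.uint8(113)))]
```

View pics/full.png

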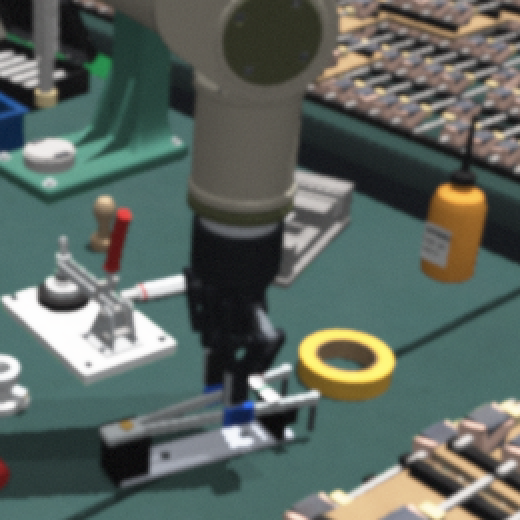

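The tweezers have not moved. The depth shows both fingers correctly centred (inner faces ±14, x centred) but ending at z≈60, just above the pads, although the TCP reads 24. The earlier picture agrees: the gripper was missing where TCP 177 should have shown. So the real finger ends stand about 35 mm higher than reported, and I trust the camera here. I open, go 20 mm lower and look again.

Request:
{"method": "play_rows", "body": {
  "deltas": [
    [0,0,0,0,0,0,0.8],
    [0,0,0,0,0,0,0.8],
    [0,0,0,0,0,0,0.8],
    [0,0,0,0,0,0,0.8],
    [0,0,0.5,0,0,0,0.8],
    [0,0,0.5,0,0,0,0.8],
    [0,0,0.5,0,0,0,0.8],
    [0,0,0.5,0,0,0,0.8],
    [0,0,0,0,0,0,0.8],
    [0,0,0,0,0,0,0.8]
  ]
}}

```text
time_s: 6.53
eef_pos: [555.5, -226.5, 3.1]
tool_rot: [[-0.97, 0.244, -0.004], [0.244, 0.97, 0.001], [0.004, -0.0, -1.0]]
contact_force: [0.2, -0.1, 0.1]
grip_width: 0.801
```

Run:
```python
from h import *
plan([557.2,-227,-8],-14.1)
p,d=optics.grab_frame("scene");q,_=optics.grab_frame("top")
b=cv2.resize(p[225:345,350:470,::-1],None,fx=4,fy=4,interpolation=cv2.INTER_CUBIC)
cv2.imwrite("pics/d2.png",b)
W=cloud("scene",d)
t=np.radians(-14.1);X=np.array([np.cos(t),np.sin(t)]);Y=np.array([-X[1],X[0]]);G=np.array([557.2,-227])
L=(W[...,:2]-G);x=L@X;y=L@Y;z=W[...,2]
dark=p.max(2)<45
for nm,m in(("right",(y<-27)&(y>-60)&(abs(x)<14)&(z>8)&(z<150)&dark),("left",(y>20)&(y<60)&(abs(x)<14)&(z>8)&(z<150)&dark)):
    print(nm,m.sum(), np.percentile(z[m],[0,2,5]) if m.any() else "", [ (zz,round(np.min(x[m&(abs(z-zz)<5)])),round(np.max(x[m&(abs(z-zz)<5)])),round(np.median(y[m&(abs(z-zz)<5)]))) for zz in range(20,100,10) if (m&(abs(z-zz)<5)).any()])
```

```text
t 6.53 tcp [ 555.5 -226.5    3.1] tool cm [-0.18  -0.008  1.106] w 0.801 F [ 0.2 -0.1  0.1] q7 108.1
rotvec [-0.     -0.0036 -0.0002]
right 328 [51.77286815 56.3113905  59.2081472 ] [(50, -6, 1, -47), (60, -9, 7, -48), (70, -9, 5, -49), (80, -8, -2, -48), (90, -13, 11, -47)]
left 347 [45.86354856 48.74395412 50.88930434] [(50, -10, 9, 33), (60, -10, 9, 33), (70, -10, 9, 32), (80, -10, 10, 33), (90, -14, 6, 35)]
```

View pics/d2.png

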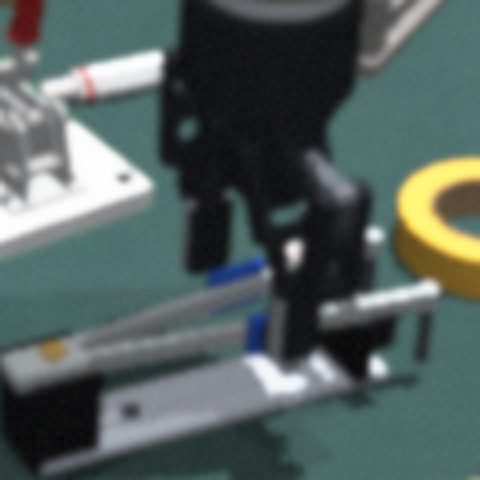

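Now the right finger stands in front of the near pad and ends at crop (285,365). Depth puts the finger ends at z≈48 at opening 0.8, clear and centred (+33/-33.5). I go 12 mm lower and then close.

Request:
{"method": "play_rows", "body": {
  "deltas": [
    [-0.1,0,0.4,0,-0.0036,0,0.8],
    [0,0,0.4,0,0,0,0.8],
    [0,0,0.4,0,0,0,0.75],
    [0,0,0,0,0,0,0.65],
    [0,0,0,0,0,0,0.58],
    [0,0,0,0,0,0,0.53],
    [0,0,0,0,0,0,0.48],
    [0,0,0,0,0,0,0.43],
    [0,0,0,0,0,0,0.38],
    [0,0,0,0,0,0,0.33],
    [0,0,0,0,0,0,0.33],
    [0,0,0,0,0,0,0.33],
    [0,0,0,0,0,0,0.33]
  ]
}}

```text
time_s: 7.72
eef_pos: [558.4, -227.3, -6.8]
tool_rot: [[-0.97, 0.244, 0.004], [0.244, 0.97, -0.001], [-0.004, 0.0, -1.0]]
contact_force: [-0.1, 0.4, 10.0]
grip_width: 0.335
```

Run:
```python
from h import *
plan([557.2,-227,-9],-14.1)
p,d=optics.grab_frame("scene");q,_=optics.grab_frame("top")
a=cv2.resize(q[165:215,425:490,::-1],None,fx=6,fy=6,interpolation=cv2.INTER_CUBIC)
b=cv2.resize(p[265:335,400:470,::-1],None,fx=5.6,fy=5.6,interpolation=cv2.INTER_CUBIC)
c=np.zeros((400,790,3),np.uint8); c[:a.shape[0],:a.shape[1]]=a; c[:b.shape[0],395:395+b.shape[1]]=b
cv2.imwrite("pics/d3.png",c)
```

```text
t 7.72 tcp [ 558.4 -227.3   -6.8] tool cm [0.121 0.002 0.222] w 0.335 F [-0.1  0.4 10. ] q7 108.6
rotvec [0.0002 0.0041 0.    ]
```

View pics/d3.png

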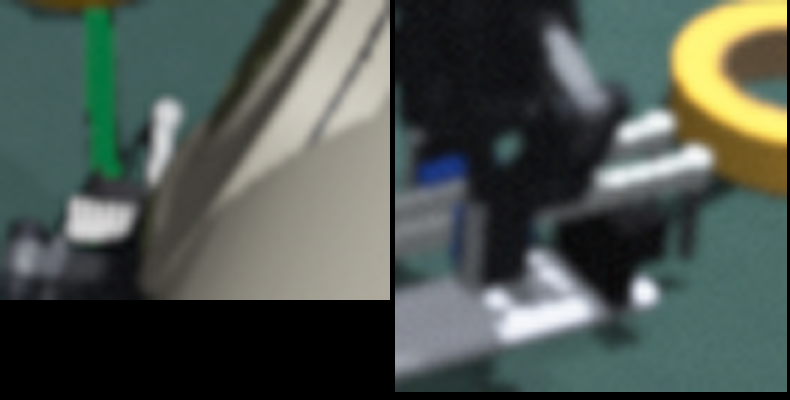

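The tweezers are now squeezed: the tip heads in the scene view are at crop (660,120) and (703,157).

Run:
```python
from h import *
g=lambda x,y:(400+(x-395+.5)/5.6-.5,265+(y+.5)/5.6-.5)
a=atz("scene",*g(660,121),51);b=atz("scene",*g(704,157),51);print(a,b,np.linalg.norm(a-b))
print(atz("top",(168.5)/6+424.5,108.5/6+164.5,51))
```

```text
[ 637.87839815 -237.61862275   51.        ] [ 634.02285763 -260.32305616   51.        ] 23.02947001605011
[ 636.56572672 -234.31016799   51.        ]
```

Request:
{"method": "play_rows", "body": {
  "deltas": [
    [0,0,-0.3,0,0,0,0.33],
    [0,0,-0.6,0,0,0,0.33],
    [0,0,-0.8,0,0,0,0.33],
    [0,0,-1,0,0,0,0.33],
    [0,0,-1,0,0,0,0.33],
    [0,0,-1,0,0,0,0.33],
    [0,0,-0.5,0,0,0,0.33],
    [0,0,0,0,0,0,0.33],
    [0,0,0,0,0,0,0.33]
  ]
}}

```text
time_s: 8.57
eef_pos: [557.0, -226.7, 43.9]
tool_rot: [[-0.97, 0.244, 0.002], [0.244, 0.97, -0.0], [-0.001, 0.0, -1.0]]
contact_force: [-0.2, 0.7, -1.1]
grip_width: 0.332
```

Run:
```python
from h import *
plan([557.2,-227,190],-14.1)
p,d=optics.grab_frame("scene");q,e=optics.grab_frame("top")
cv2.imwrite("pics/l_s.png",p[...,::-1]);cv2.imwrite("pics/l_t.png",q[...,::-1]);np.save("l_s.npy",d)
print(proj("scene",[630,-245,98]),proj("top",[630,-245,98]))
b=cv2.resize(p[230:320,390:480,::-1],None,fx=6.4,fy=6.4,interpolation=cv2.INTER_CUBIC)
cv2.imwrite("pics/l1.png",b)
```

```text
t 8.57 tcp [ 557.  -226.7   43.9] tool cm [ -0.052  -0.021 -14.614] w 0.332 F [-0.2  0.7 -1.1] q7 106.7
rotvec [0.0003 0.0015 0.    ]
[449.41607794 267.73467288] [464.08506319 179.87387472]
```

View pics/l1.png

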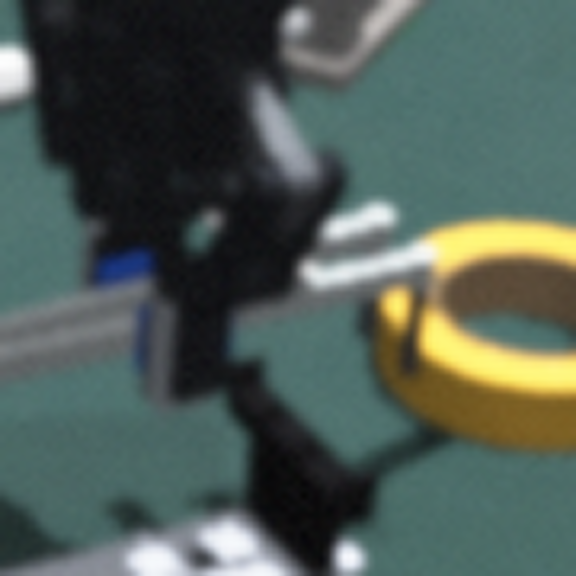

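Lifted clear, with both arms level, tip heads at crop (380,213) and (427,250), and a pin end at (410,370). Width 0.332 corresponds to 28.2 mm. I go above the lever height and then across.

Request:
{"method": "play_rows", "body": {
  "deltas": [
    [0,0,-1.5,0,0,0,0.33],
    [0,0,-2.5,0,0,0,0.33],
    [0,0,-2.5,0,0,0,0.33],
    [0,0,-2.5,0,0,0,0.33],
    [0,0,-2.5,0,0,0,0.33],
    [0,0,-1.5,0,0,0,0.33],
    [0,0,-0.7,0,0,0,0.33],
    [0.4,1.1,0,0,0,0,0.33],
    [0.8,2.2,0,0,0,0,0.33],
    [0.9,2.4,0,0,0,0,0.33],
    [0.9,2.4,0,0,0,0,0.33],
    [0.9,2.4,0,0,0,0,0.33],
    [0.9,2.4,0,0,0,0,0.33],
    [0.9,2.4,0,0,0,0,0.33],
    [0.9,2.4,0,0,0,0,0.33],
    [0.9,2.4,0,0,0,0,0.33]
  ]
}}

```text
time_s: 10.0
eef_pos: [531.4, -11.3, 178.7]
tool_rot: [[-0.97, 0.243, -0.002], [0.243, 0.97, -0.0], [0.002, -0.001, -1.0]]
contact_force: [0.5, 0.4, -0.9]
grip_width: 0.332
```

Request:
{"method": "play_rows", "body": {
  "deltas": [
    [0.9,2.4,0,0,0,0,0.33],
    [0.9,2.4,0,0,0,0,0.33],
    [0.9,2.4,0,0,0,0,0.33],
    [0.9,2.4,0,0,0,0,0.33],
    [0.9,2.4,0,0,0,0,0.33],
    [0.9,2.4,0,0,0,0,0.33],
    [0.9,2.4,0,0,0,0,0.33],
    [0.9,2.4,0,0,0,0,0.33],
    [0.9,2.4,0,0,0,0,0.33],
    [0.7,1.8,0,0,0,0,0.33],
    [0.3,0.8,0,0,0,0,0.33],
    [0,0,0,0,0,0,0.33],
    [0,0,0,0,0,0,0.33],
    [0,0,0,0,0,0,0.33]
  ]
}}

```text
time_s: 11.17
eef_pos: [503.8, 241.6, 180.0]
tool_rot: [[-0.969, 0.246, 0.001], [0.246, 0.969, -0.001], [-0.001, -0.001, -1.0]]
contact_force: [0.4, -0.3, -0.9]
grip_width: 0.332
```

```bash
python3 -c "
from h import *
plan([503.6,270.6,80],-14.1)"
```

```text
t 11.17 tcp [503.8 241.6 180. ] tool cm [ 0.743  2.814 10.001] w 0.332 F [ 0.4 -0.3 -0.9] q7 48.8
rotvec [-0.0009  0.0008 -0.002 ]
```

Request:
{"method": "play_rows", "body": {
  "deltas": [
    [0.2,0.7,0,0,0,-0.002,0.33],
    [0.3,1.1,1.5,0,0,0,0.33],
    [0.2,1,2.5,0,0,0,0.33],
    [0,0,2.5,0,0,0,0.33],
    [0,0,2.5,0,0,0,0.33],
    [0,0,2,0,0,0,0.33],
    [0,0,1.2,0,0,0,0.33],
    [0,0,0,0,0,0,0.33],
    [0,0,0,0,0,0,0.33],
    [0,0,0,0,0,0,0.33]
  ]
}}

```text
time_s: 12.0
eef_pos: [504.7, 272.5, 59.9]
tool_rot: [[-0.97, 0.242, 0.003], [0.242, 0.97, 0.001], [-0.002, 0.002, -1.0]]
contact_force: [0.4, 0.2, 0.3]
grip_width: 0.327
```

Run:
```python
from h import *
plan([503.6,270.6,-5],-14.1)
p,d=optics.grab_frame("scene");q,e=optics.grab_frame("top")
cv2.imwrite("pics/b_s.png",p[...,::-1]);cv2.imwrite("pics/b_t.png",q[...,::-1]);np.save("b_s.npy",d);np.save("b_t.npy",e)
z=108
a0=proj("top",[576.3,252.3,z]).astype(int);b0=proj("scene",[560,256,70]).astype(int);print(a0,b0)
o=lambda c,w,h:(max(0,c[0]-w),max(0,c[1]-h))
(au,av),(bu,bv)=o(a0,32,40),o(b0,32,40);print(au,av,bu,bv)
c=np.zeros((480,780,3),np.uint8)
c[:,:384]=cv2.resize(q[av:av+80,au:au+64,::-1],None,fx=6,fy=6,interpolation=cv2.INTER_CUBIC)
c[:,390:774]=cv2.resize(p[bv:bv+80,bu:bu+64,::-1],None,fx=6,fy=6,interpolation=cv2.INTER_CUBIC)
cv2.imwrite("pics/b1.png",c)
```

```text
t 12.0 tcp [504.7 272.5  59.9] tool cm [ 0.077 -0.221  6.494] w 0.327 F [0.4 0.2 0.3] q7 48.5
rotvec [0.0016 0.0023 0.0014]
[204 208] [266 194]
172 168 234 154
```

View pics/b1.png

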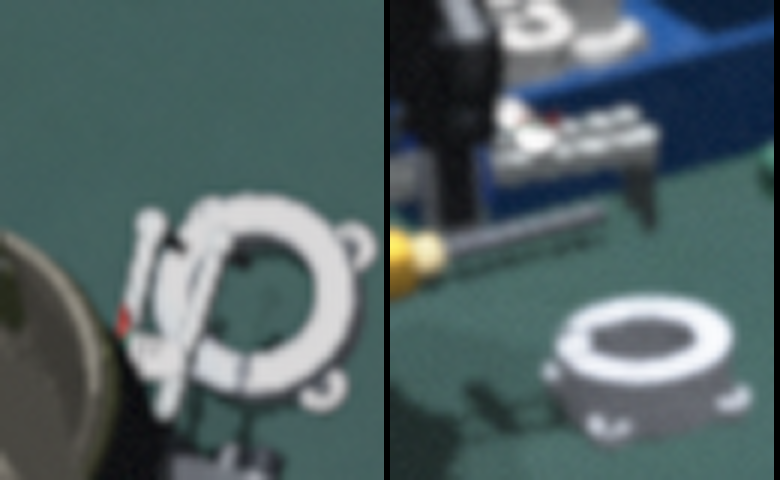

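Both views show the tips above and a little to the left of the bore (parallax). Top view: left tip head at crop (152,222), right one near (218,237) over the ring. I take the arm positions from depth and brightness profiles.

Run:
```python
from h import *
t=np.radians(-14.1);X=np.array([np.cos(t),np.sin(t)]);Y=np.array([-X[1],X[0]]);G=np.array([504.7,272.5])
for n in("scene","top"):
    W=cloud(n,np.load(f"b_{n[0]}.npy")); L=W[...,:2]-G; x=L@X;y=L@Y;z=W[...,2]
    for nm,m in(("arms",(z>100)&(z<130)&(x>45)&(x<95)&(abs(y)<30)),("pins",(z>65)&(z<100)&(x>55)&(x<95)&(abs(y)<30))):
        if m.sum()<3: continue
        print(n,nm,m.sum(),"z",np.percentile(z[m],[2,50,98]).round(),"xmax",np.percentile(x[m],[50,98]).round(1))
        print("  y hist",np.histogram(y[m],np.arange(-22,24,2))[0])
        for s in(1,-1):
            k=m&(s*y>0)
            if k.any(): print("  side",s,"y",np.median(y[k]).round(1),"z",np.median(z[k]).round(1),"x98",np.percentile(x[k],98).round(1),"minz",np.percentile(z[k],2).round(1))
# profile across arms in the top view at plane z=118
g=cv2.cvtColor(cv2.imread("pics/b_t.png"),cv2.COLOR_BGR2GRAY).astype(np.float32)
yy=np.arange(-22,23,1.0)
for xx in(60,64,68,72,74,76,78,80):
    uv=np.array([proj("top",[*(G+xx*X+a*Y),118]) for a in yy],np.float32)
    print(xx,cv2.remap(g,uv[None,:,0],uv[None,:,1],cv2.INTER_LINEAR)[0].astype(int))
# bore now
W=cloud("top",np.load("b_t.npy"))
print("bore->tip mid offset expected at TCP+75X:",G+75*X)
```

```text
scene arms 145 z [101. 113. 120.] xmax [66.4 81.7]
  y hist [ 3  4 15 26 19 13  2  3  1  0  1  0  8 16 14 12  7  1  0  0  0  0]
  side 1 y 6.6 z 114.8 x98 81.7 minz 108.6
  side -1 y -14.3 z 112.5 x98 81.1 minz 100.7
scene pins 38 z [79. 90. 99.] xmax [78.9 81.8]
  y hist [0 0 3 8 8 1 1 0 0 0 0 1 1 3 3 7 1 1 0 0 0 0]
  side 1 y 8.1 z 88.4 x98 82.2 minz 78.9
  side -1 y -14.0 z 91.1 x98 81.0 minz 78.9
top arms 159 z [103. 117. 122.] xmax [64.6 80.2]
  y hist [ 0  0  0  0  5 35 20 18  1  0  0  0  0  0  1 38 21 14  6  0  0  0]
  side 1 y 10.0 z 116.8 x98 80.2 minz 105.5
  side -1 y -10.1 z 117.0 x98 79.6 minz 104.2
top pins 20 z [81. 88. 98.] xmax [76.3 79.8]
  y hist [0 0 0 0 2 7 3 0 0 0 0 0 0 0 0 3 4 1 0 0 0 0]
  side 1 y 10.2 z 87.8 x98 79.4 minz 84.2
  side -1 y -11.2 z 90.1 x98 79.9 minz 80.7
60 [ 89  89  89  88  87  86  85  85  99 122 152 185 198 205 193 179 176 177
 193 208 212 215 215 214 211 204 189 166 138 127 146 169 192 199 191 170
 139 113  93  87  87  87  87  87  87]
64 [ 90  90  89  88  87  86  84  87  96 122 155 181 202 201 192 177 162 176
 193 204 213 215 215 215 213 20
[... 571 characters left out ...]
 82 114 151 181 200 208 207 197
 182 158 130 109  91  87  88  88  88]
76 [ 56  55  56  55  56  65  79 109 142 172 197 207 211 210 209 209 211 212
 213 213 211 206 194 177 150 116  95  78  99 130 161 193 205 214 212 210
 198 185 151 122 102  88  88  89  89]
78 [ 61  63  65  67  72  83  99 124 154 177 199 208 211 210 209 210 211 212
 213 214 214 207 198 176 152 120  97  92  98 129 156 183 200 206 208 205
 195 178 152 122 102  91  88  88  89]
80 [ 86  90  96 103 115 128 144 158 174 187 196 202 205 207 208 210 211 212
 213 213 210 200 184 159 131 107  91  88  91 107 128 147 168 175 182 177
 168 148 128 110  95  91  88  88  89]
bore->tip mid offset expected at TCP+75X: [577.44040115 254.22887412]
```

The gap is 20–21.5 mm, the arms are level and the tip ends are at z≈78. The tip middle is about 2.8/2.6 mm off the bore centre. I correct that and lower to just above the rim.

Request:
{"method": "play_rows", "body": {
  "deltas": [
    [0.1,-0.16,0.5,0.0016,0.0023,0.0014,0.33],
    [0.1,-0.16,1,0,0,0,0.33],
    [0,0,1,0,0,0,0.33],
    [0,0,0.8,0,0,0,0.33],
    [0,0,0.5,0,0,0,0.33],
    [0,0,0,0,0,0,0.33],
    [0,0,0,0,0,0,0.33],
    [0,0,0,0,0,0,0.33]
  ]
}}

```text
time_s: 12.77
eef_pos: [501.2, 269.7, 20.7]
tool_rot: [[-0.97, 0.243, -0.001], [0.243, 0.97, -0.001], [0.001, -0.001, -1.0]]
contact_force: [-0.6, 0.6, -0.4]
grip_width: 0.332
```

```bash
cat > chk.py <<'E'
from h import *
plan([501.9,269.9,-3],-14.1)
s=get_state();G=np.array(s["eef_pos"][:2])
t=np.radians(-14.1);X=np.array([np.cos(t),np.sin(t)]);Y=np.array([-X[1],X[0]])
q,e=optics.grab_frame("top");cv2.imwrite("pics/c_t.png",q[...,::-1])
W=cloud("top",e);L=W[...,:2]-G;x=L@X;y=L@Y;z=W[...,2]
zt=s["eef_pos"][2]+53+5
m=(abs(z-zt)<6)&(x>45)&(x<95)&(abs(y)<20); print("n",m.sum(),"ztop",np.median(z[m]),zt)
for sd in(1,-1): k=m&(sd*y>4);print(sd,np.median(y[k]).round(1),np.mean(y[k]).round(1),"x98",np.percentile(x[k],98).round(1))
m=(z>20)&(z<34)&(np.hypot(W[...,0]-576,W[...,1]-252)<40)
print("ring extremes",np.percentile(W[m][:,0],[1,99]).round(1),np.percentile(W[m][:,1],[1,99]).round(1))
E
python3 chk.py
```

```text
t 12.77 tcp [501.2 269.7  20.7] tool cm [-0.064  0.043  2.366] w 0.332 F [-0.6  0.6 -0.4] q7 49.3
rotvec [-0.0013 -0.0011  0.0005]
n 119 ztop 77.17177725880663 78.65649021740056
1 10.7 11.0 x98 80.1
-1 -9.6 -9.1 x98 80.7
ring extremes [544.2 609.1] [219.4 285.1]
```

The tip middle is at about (575.6,251.8) against the bore at (576.5,252.3), gap about 20.5, tip ends z≈38. I lower 23 mm into the bore.

Request:
{"method": "play_rows", "body": {
  "deltas": [
    [-0.06,0.04,0.3,0,0,0,0.33],
    [0,0,0.5,0,0,0,0.33],
    [0,0,0.5,0,0,0,0.33],
    [0,0,0.5,0,0,0,0.33],
    [0,0,0.3,0,0,0,0.33],
    [0,0,0.2,0,0,0,0.33],
    [0,0,0,0,0,0,0.33],
    [0,0,0,0,0,0,0.33],
    [0,0,0,0,0,0,0.33],
    [0,0,0,0,0,0,0.33],
    [0,0,0,0,0,0,0.33],
    [0,0,0,0,0,0,0.33]
  ]
}}

```text
time_s: 13.82
eef_pos: [501.7, 269.8, -2.4]
tool_rot: [[-0.97, 0.243, -0.002], [0.243, 0.97, -0.001], [0.001, -0.001, -1.0]]
contact_force: [-0.5, -0.3, -0.5]
grip_width: 0.334
```

```bash
python3 chk.py
python3 - <<'E'
from h import *
print(get_state()["qd"].round(2))
p,d=optics.grab_frame("scene");q=cv2.imread("pics/c_t.png")[...,::-1]
c=np.zeros((480,780,3),np.uint8)
c[:,:384]=cv2.resize(q[178:258,180:244,::-1],None,fx=6,fy=6,interpolation=cv2.INTER_CUBIC)
c[:,390:774]=cv2.resize(p[168:248,240:304,::-1],None,fx=6,fy=6,interpolation=cv2.INTER_CUBIC)
cv2.imwrite("pics/fin.png",c)
E
```

```text
t 13.82 tcp [501.7 269.8  -2.4] tool cm [-0.019  0.012  0.063] w 0.334 F [-0.5 -0.3 -0.5] q7 49.9
rotvec [-0.0013 -0.0013  0.0005]
n 114 ztop 54.836255382860536 55.62820936634036
1 10.8 11.2 x98 80.5
-1 -9.5 -9.4 x98 80.9
ring extremes [545.1 608.8] [220.  284.9]
[ 0.04  0.02 -0.04  0.09  0.14 -0.01 -0.05]
```

View pics/fin.png

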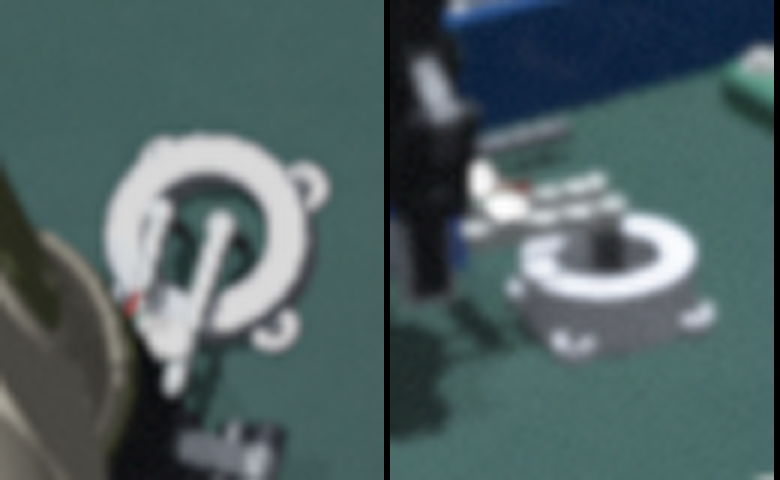

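Both pins stand inside the bore (tip heads at top crop (162,212) and (220,222), dark pins inside the bore at scene crop (605,240)). The ring has not moved, the wrist force is about zero and the tip ends are at z≈15. I hand in.

```bash
python3 -c "
from bench import job
print(job.close_job())"
```

```text
the job is handed in; nothing more can be done
None
```

The tweezers are handed in held level in the bore, squeezed near the green mark, at about 14 s of the 40 s allowed. The hand-in gives no verdict, so success rests on my own checks.

**What I did:** I gripped the tweezers by the blue pads, lifted them off the rest and carried them above the clamp lever. I then lowered both tips into the bore and left them held there.

**Last checks:**

| Check | Result |
|---|---|
| Tip gap, by depth, near the tips | about 20.5 mm |
| Gripper opening | 0.334, about 28.4 mm over the pads (28 mm is the mark) |
| Middle of the tips | within about 1 mm of the bore axis |
| Tip ends | about 15 mm above the bench, 13 mm below the rim |
| Wrist force | below 1 N |
| Housing | not moved, as far as the camera shows |
| Contact with the housing | none felt or seen |

**What disagreed:**
- **Finger ends:** the depth camera put them about 35 mm higher than the reported TCP. My first close at TCP height 24 mm therefore passed above the pads without touching anything. I followed the camera, went lower and gripped properly.
- **Tip gap:** other readings gave 19 to 23 mm. The 23.0 mm one, at the edge of the limit, came from the scene view while still on the rest.
- **Scene camera:** it placed points about 3 mm sideways of the top camera. I used the top camera for the fit.
- **Pointer:** I could not read the red pointer against the green band directly, so the squeeze is judged by the tip gap and the opening.

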